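# Seat a valve block in the corner of a drilling fixture and hold it

## Robot

A 6-joint arm with a two-finger parallel gripper is mounted at the origin on the work surface. World frame = base frame: x ahead of the robot, y to its left, z up, the work surface at z = 0. Lengths are in m, angles in rad, forces in N, time in s.
With the tool pointing down it reaches from about 0.25 to 0.725 m from the base axis. Payload 4 kg.
Tool frame: the origin (TCP) lies midway between the tips of the shut fingers; the grasp point (between the pads) lies 19 mm behind it; y points along the fingers, x is the direction in which the jaws open and shut, and the axes are right-handed (so a half turn about y gives the same grasp; the last joint's range is limited). The gripper opens to 85 mm and grips with 20 to 120 N. Pads are 22 mm wide; open, the fingers measure 114 mm over their backs; the gripper's body (76 mm by 85 mm) begins 54 mm behind the grasp point. The pads swing forward as they close: fully open they stand 13 mm farther back than shut.
Start: joints at [1.35, 0.241, 0.005, 1.335, 0, 1.571], TCP at [0.11, 0.488, 0.231] pointing down, gripper open.
Joint ranges: [-2.72, 2.72], [-1.05, 1.87], [-1.09, 1.28], [-1.99, 2.15], [-1.42, 1.44], [-3.14, 3.14]. Speed limits (rad/s): [2.79, 2.79, 3.14, 3.14, 3.14, 3.14].

## Interface

Orientations are given as a unit quaternion [x, y, z, w].
In Python, from workcell import bot gives the robot as it stands. The module is installed in compiled form; this text tells all that it offers.
- The arm moves only by the shell command python3 -m inch 'ROWS'. ROWS is text: rows parted by semicolons, each of 7 numbers parted by spaces: the turn, a rotation vector about the tool's x, y, z in degrees, then the shift along the tool's x, y, z in mm, then the closure, from 0 (fully open) to 1 (shut). In form: ax ay az dx dy dz fingers; .... A call has 1 to 12 rows; each row shifts and turns the commanded pose from where the row before left it, along the tool's axes as they then stand; what a row does not reach is not made up. A row lasts 1/8 s, in which the tool goes at most 62.5 mm and 10.7 degrees, less where a joint would pass 70% of its speed; a pose out of reach is approached as far as the arm can. A call with a gripper value outside its range is refused whole. The fingers move at their own pace and stop on an object; the grip force is fixed at half the most. Time passes only in rows, so rows that do not move let the fingers close. It gives the time, the measured TCP pose, the force and the opening at its end, in the units of the state.
- bot.get_obs(): the state, without advancing time (a new reading comes with each control period).
- bot.camera(name): name is "scene" or "side" or "wrist"; returns a dict with "color" (400x640x3 uint8, blue, green, red), "fx", "fy", "cx", "cy" (pixels), "k1" (the pictures are not rectified: a ray, as slopes to the right and down, at radius r is drawn at 1 + k1 r^2 times it, then the intrinsics apply), "extrinsics" (4x4, takes a point from world to camera coordinates). Camera axes: x right, y up, looking along -z (the intrinsics and any distortion apply to the point x, -y, -z); pixel columns grow to the right and rows downward; lengths in m; the calibration is good to about 2 mm. A picture is of the moment at which its call begins. There is no depth.
- bot.job_done(): hands the job in, once; it reports no verdict.
Trained networks look in the newest picture that a camera, given by its name, has taken for a name from the list of things; names that differ only in an ending like _2 or _b are one class to them, and where a whole thing is asked for, a point or a joint stands for the part that bears it (a point fixed in the world has none). Each returns a list of dicts, best first, with "conf" (0 to 1); they miss things now and then, are a little off and sometimes report something else, mostly with a low value. They report only what shows in the picture. A call takes as long as a camera call.
- bot.look_for(name, camera): "extent" ([left, top, right, bottom] in pixels, round what is visible of it).
- bot.cut_out(name, camera): "region" (400x640 bool, what is visible of it) and "extent" ([left, top, right, bottom] in pixels, round what is visible of it).
- bot.spot_point(name, camera): "point" ([column, row] in pixels: a listed point, or the origin of a listed thing).
The state is a dict: "clock": time; "joint_pos": joint angles; "joint_vel": joint speeds; "tau": joint torques, N m; "eef_pos": TCP position; "tool_rot": TCP orientation; "ft_force": force on the tool from outside, world axes, zero at the start; "ft_torque": the same for the moment, N m; "grip_width": finger opening in m.
Only numpy, scipy, OpenCV 4.12 (cv2) and the standard library are available. Lean on these libraries where they do the work, as an engineer would, in place of code of your own. Each camera call takes 0.05 s, during which the arm holds its last target.

## Task

Lay the tall aluminium valve block, which stands on end on the bench, gently on its side on the two rails of the drilling fixture with its three ports facing straight up (either end may point to the end stop), and push it home so that it bears squarely against the long fence and the end stop at the same time. Finish while holding it there, still gripping or pushing it firmly against both stops as if the clamp were about to be closed; do not let go or back off. Leave everything else on the bench where it is.

Things in the scene. Friction and masses are not known exactly. Their poses are not given: they have to be found in the camera images.
- valve_block: The part: aluminium block 50 x 36 x 100 mm, 0.33 to 0.55 kg, standing on one end. Origin: centre of that end. Own z: along its 100 mm length. Own x (50 mm): out of the 36 x 100 mm face with three round dark ports in a row. Own y: the 36 mm width across two plain 50 x 100 mm faces (grip these). Nothing stands proud.
- block_center (a point): Centre of the valve block, 50 mm above the end it stands on; axes as the block. With the block lying on the rails, ports up, this point is 25 mm above the rail tops.
- fixture: Drilling fixture, fixed: dark steel base plate 170 (x) x 220 (y) x 16 mm. Origin: centre of its underside, z up. Two rest rails run along its x (from -75 to +45 mm), 12 mm wide, centred at y = -25 and +35 mm, tops 28 mm above the bench. Fence on its +x side, end stop towards -y; open on the -x and +y sides. The block slides on rails and stops with a friction of about 0.2.
- corner (a point): Seating corner of the fixture, axes as the fixture: where the inner faces of fence (x = 0) and end stop (y = 0) and the rail tops (z = 0) would meet; in the fixture frame at x = 45, y = -45, z = 28 mm. The seated block spans x -36 to 0, y 0 to 100, z 0 to 50 mm here: its centre is at (-18, 50, 25) mm, its length along y.
- fence: The long stop: rigid steel bar 16 (x) x 100 (y) mm. Origin: centre of its underside, on the base plate. Its top is 18 mm above the rail tops, so the upper 32 mm of the lying block stay free for fingers. Its inner face looks to the fixture -x and spans y 10 to 110 mm in the frame of the corner.
- end_stop: The short stop: rigid steel block 32 (x) x 14 (y) mm, as high as the fence. Origin: centre of its underside, on the base plate. Its inner face looks to the fixture +y and spans x -35 to -3 mm in the frame of the corner.
- clamp: Toggle clamp on the fixture behind the end stop, swung open; rigid, not to be worked. Origin: centre of its foot, 16 mm above the bench, axes as the fixture. It spans x -17 to 17, y -65 to 18 mm, and its top is 90 mm above the origin.
- bush_center (a point): Bystander: centre of a steel bush, a short thick tube standing upright, 52 mm outside, 32 mm inside, 45 mm tall, 0.3 kg.
- short_center (a point): Bystander: centre of a short aluminium block with two ports, lying flat, 60 (x) x 36 x 36 mm tall.
- screwdriver: Bystander: a screwdriver 200 mm long lying along its x, 30 mm thick.
- brush: Bystander: a bench brush 200 mm long lying along its x, under 40 mm tall.
- hex_key: Bystander: an L-shaped hex key, long leg 130 mm along its x, 8 mm thick, lying flat.
- try_square: Bystander: a steel try square lying flat, stock 100 mm along its x, blade 130 mm along its y, 14 mm thick.
- oil_bottle: Bystander: a white plastic oil bottle, upright, 52 mm diameter, 130 mm tall.

How it is judged:
By the outcome, as a careful person would: the job done as asked, in the order asked, and still so for the second after the job is handed in, while the arm keeps its last pose, push and grip.
It also fails if it takes over 56 s, if anything falls off the work surface, if the arm or the gripper's body presses on something with over 40 N, if the wrist force passes 120 N, or if a joint passes its speed limit or range.

## Working session

There is one attempt and no reset: what is moved stays moved. The work goes in short steps, Python scripts to look and compute and a shell command to move; the robot and the scene stay as the last step left them, time stands still between calls to the robot, and variables do not carry over. Pictures are saved under pics/ and viewed, and the job is handed in when it is done.

```bash
mkdir -p pics; ls
cat > h.py <<'E'
import numpy as np, cv2
from workcell import bot
def cam(n,save=None):
    c=bot.camera(n)
    if save: cv2.imwrite('pics/'+save,c['color'])
    return c
def ray(c,p):
    E=np.array(c['extrinsics']); K=np.array([[c['fx'],0,c['cx']],[0,c['fy'],c['cy']],[0,0,1]])
    d=np.array([(p[0]-c['cx'])/c['fx'],(p[1]-c['cy'])/c['fy']])
    u=d.copy()
    for _ in range(50): u=d/(1+c['k1']*(u@u))
    v=np.array([u[0],-u[1],-1.0]); R=E[:3,:3]; o=-R.T@E[:3,3]; v=R.T@v
    return o,v/np.linalg.norm(v)
def proj(c,P):
    E=np.array(c['extrinsics']);q=E[:3,:3]@np.array(P)+E[:3,3]
    u=np.array([q[0],-q[1]])/-q[2]; u=u*(1+c['k1']*(u@u))
    return np.array([c['fx']*u[0]+c['cx'],c['fy']*u[1]+c['cy']])
def onz(c,p,z):
    o,v=ray(c,p); return o+v*(z-o[2])/v[2]
def tri(rs):
    A=0;b=0
    for o,v in rs:
        M=np.eye(3)-np.outer(v,v);A=A+M;b=b+M@o
    return np.linalg.solve(A,b)
E
python3 - <<'E'
from h import *
np.set_printoptions(precision=4,suppress=True)
o=bot.get_obs()
for k in o: print(k,o[k])
C={}
for n in ['scene','side','wrist']:
    C[n]=cam(n,n+'0.png')
    print(n,C[n]['fx'],C[n]['k1'],np.linalg.inv(C[n]['extrinsics'])[:3,3])
    for t in ['valve_block','block_center','fixture','corner','fence','end_stop','clamp','bush_center','short_center','oil_bottle','screwdriver','brush','hex_key','try_square']:
        r=bot.spot_point(t,n)[:2]
        print(' ',t,[(np.round(a['point'],1),round(a['conf'],2)) for a in r])
print(bot.get_obs()['clock'])
E
```

```text
pics
clock 0.0
joint_pos [ 1.35    0.2414  0.0037  1.3352 -0.      1.5708]
joint_vel [ 0.0016 -0.0005 -0.      0.0001 -0.0008  0.0003]
tau [ -0.0002 -37.2315  25.2411   0.0169  -0.      -0.    ]
eef_pos [0.1094 0.4872 0.2304]
tool_rot [ 0.5525  0.4413 -0.4425 -0.5516]
ft_force [0.2736 0.2504 1.0335]
ft_torque [ 0.0072  0.0493 -0.0176]
grip_width 0.08538913079284252
scene 378.80211150913664 -0.09218000281755653 [1.1937 0.3364 0.751 ]
  valve_block [(array([430.4, 261.3]), 0.69)]
  block_center [(array([456.3, 216.7]), 0.73)]
  fixture [(array([306.4, 189.6]), 0.89)]
  corner [(array([277.7, 182.1]), 0.67)]
  fence [(array([294.6, 194.2]), 0.83)]
  end_stop [(array([281.7, 183.1]), 0.64)]
  clamp [(array([272.7, 178.2]), 0.79)]
  bush_center [(array([380.2, 220.4]), 0.76), (array([383. , 325.4]), 0.16)]
  short_center [(array([332.1, 265.5]), 0.62)]
  oil_bottle [(array([382.8, 327.8]), 0.76)]
  screwdriver [(array([276.3, 246.1]), 0.92), (array([199.9, 192. ]), 0.34)]
  brush [(array([252.5, 142.1]), 0.9), (array([282.8, 180.6]), 0.72)]
  hex_key [(array([456., 215.]), 0.5)]
  try_squ
[... 417 characters left out ...]
ter [(array([302.3, 189.6]), 0.89), (array([313.3, 165.8]), 0.23)]
  short_center [(array([312.8, 156. ]), 0.74), (array([373.9, 196.4]), 0.55)]
  oil_bottle [(array([378.3, 167. ]), 0.87), (array([407.4, 324.4]), 0.55)]
  screwdriver [(array([389.7, 227. ]), 0.76)]
  brush [(array([248.8, 362.4]), 0.78)]
  hex_key [(array([249.8, 168.3]), 0.48)]
  try_square [(array([407. , 322.9]), 0.8), (array([246.4, 169.9]), 0.71)]
wrist 338.0989555811951 -0.07081751833875245 [0.0339 0.5055 0.3742]
  valve_block []
  block_center []
  fixture []
  corner []
  fence []
  end_stop []
  clamp []
  bush_center []
  short_center []
  oil_bottle []
  screwdriver []
  brush []
  hex_key []
  try_square []
2.25
```

View pics/scene0.png

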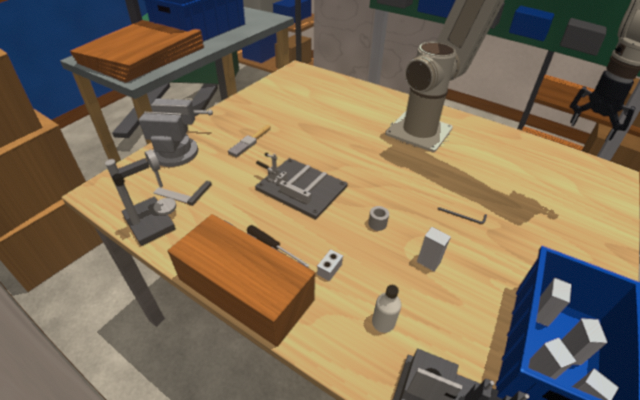

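View pics/side0.png

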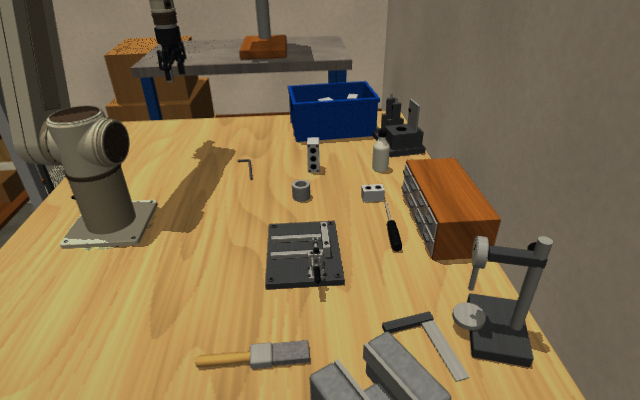

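View pics/wrist0.png

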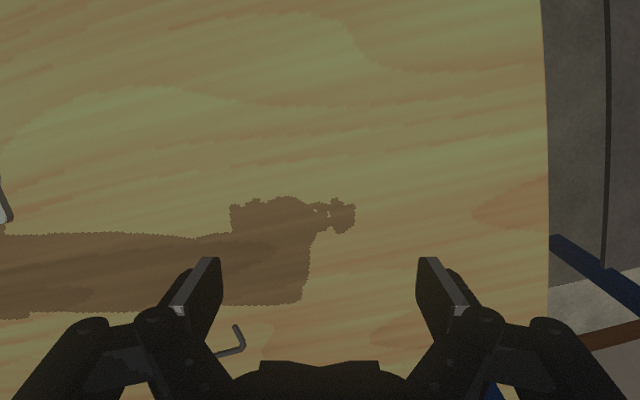

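Run:
```python
from h import *
import pickle
np.set_printoptions(precision=4,suppress=True)
C={n:cam(n) for n in ['scene','side']}
pickle.dump(C,open('C.pkl','wb'))
for n,t,s,z in [('scene','fixture',(300,187),.0),('side','fixture',(300,187),.0)]:
    pass
def T(t,a,b): 
    r=[ray(C['scene'],a),ray(C['side'],b)]; P=tri(r); print(t,P,proj(C['scene'],P)-a,proj(C['side'],P)-b)
T('fixture',(306.4,189.6),(302.1,255.8))
T('corner',(277.7,182.1),(323.7,259.4))
T('fence',(294.6,194.2),(321.5,246.7))
T('end',(281.7,183.1),(315.8,260.8))
T('clamp',(272.7,178.2),(317.2,273.4))
T('valve',(430.4,261.3),(317.5,167.6))
for n,x,y,w,h in [('scene',250,140,105,80),('side',255,210,100,80),('scene',405,215,60,60),('side',290,125,60,60)]:
    f=int(min(800/w,600/h)); im=cv2.resize(C[n]['color'][y:y+h,x:x+w],None,fx=f,fy=f,interpolation=cv2.INTER_CUBIC)
    cv2.imwrite(f'pics/z_{n}_{x}.png',im); print(n,x,y,f)
```

```text
fixture [ 0.4956 -0.1604 -0.009 ] [-1.0636  0.8715] [-1.4207 -0.9919]
corner [ 0.5461 -0.2245  0.028 ] [-0.1489  0.1111] [-0.208  -0.1313]
fence [ 0.5463 -0.1621  0.0131] [ 0.1407 -0.1098] [0.1832 0.1192]
end [ 0.531  -0.2191  0.0184] [ 0.6122 -0.4704] [0.8617 0.5529]
clamp [ 0.5298 -0.2568  0.0168] [-0.0091  0.0067] [-0.0134 -0.0084]
valve [0.5578 0.2565 0.0068] [-1.9236  1.8041] [-1.5336 -1.3195]
scene 250 140 7
side 255 210 7
scene 405 215 10
side 290 125 10
```

View pics/z_scene_250.png

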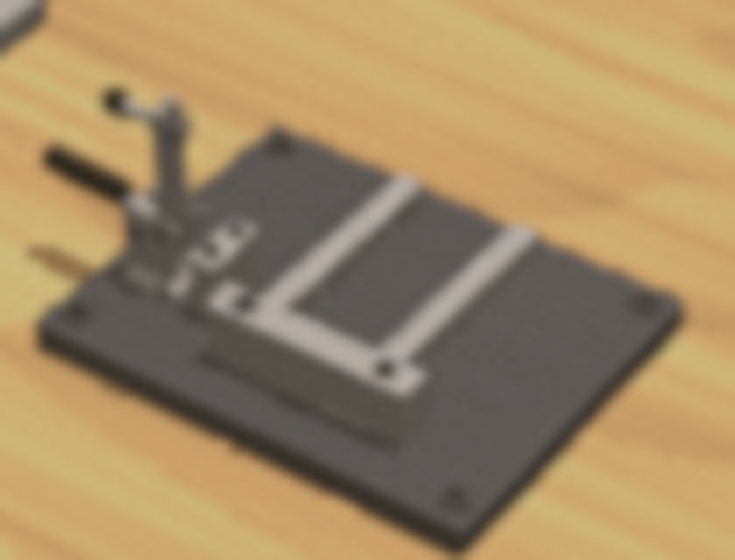

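View pics/z_side_255.png

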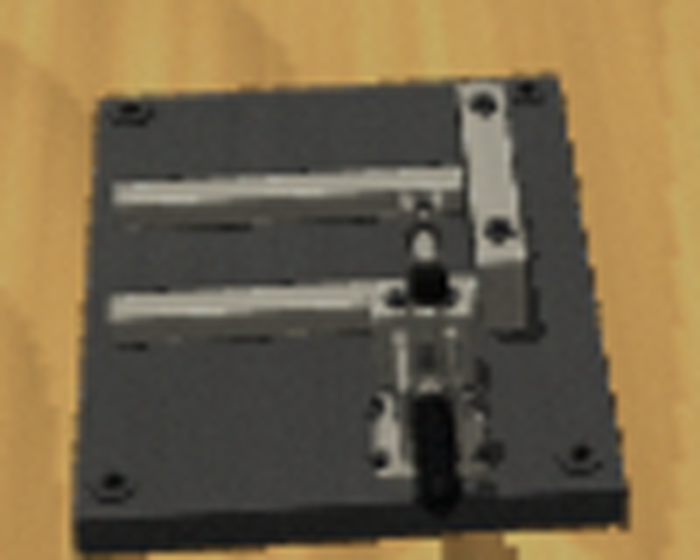

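View pics/z_scene_405.png

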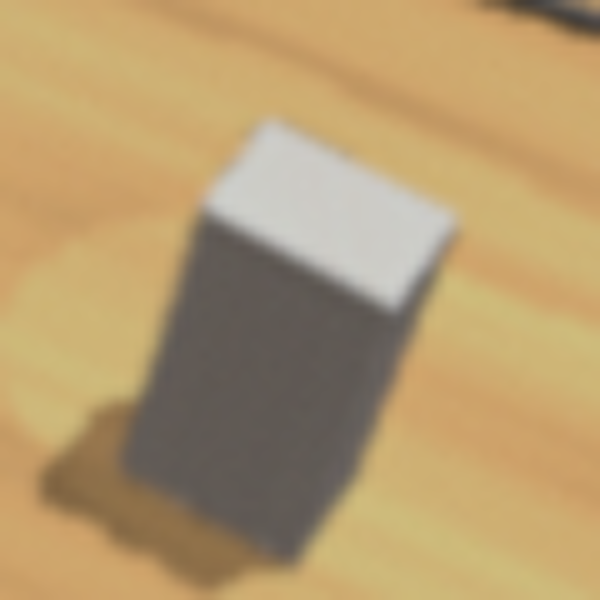

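View pics/z_side_290.png

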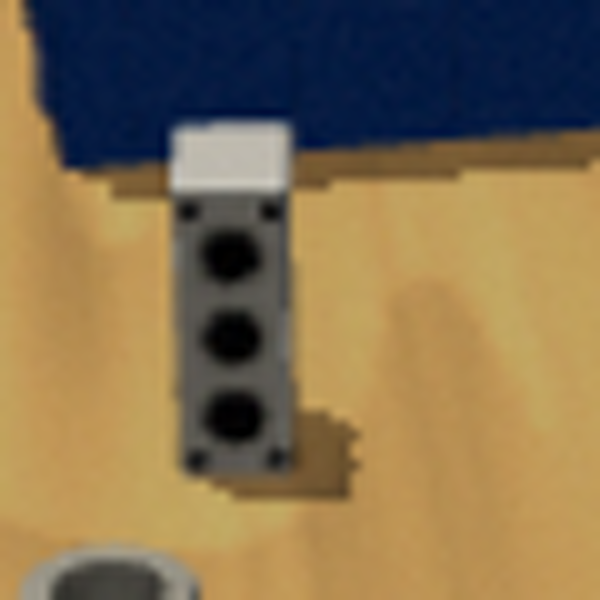

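```bash
cat > fit.py <<'E'
from h import *
import pickle
from scipy.optimize import least_squares
np.set_printoptions(precision=4,suppress=True)
C=pickle.load(open('C.pkl','rb'))
Z={'A':('scene',405,215,10),'B':('side',290,125,10),'F':('scene',250,140,7),'G':('side',255,210,7)}
blk=[('A',203,208,25,18,100),('A',270,118,25,-18,100),('A',460,215,-25,-18,100),('A',397,312,-25,18,100),
('A',122,472,25,18,0),('A',295,565,-25,18,0),('A',352,478,-25,-18,0),
('B',172,125,-25,-18,100),('B',292,122,-25,18,100),('B',291,192,25,18,100),('B',173,192,25,-18,100),('B',183,474,25,-18,0),('B',293,472,25,18,0)]
fx=[('F',40,330,85,-110,16),('F',455,535,85,110,16),('F',685,305,-85,110,16),('F',275,128,-85,-110,16),
('G',100,100,-85,110,16),('G',555,75,85,110,16),('G',78,522,-85,-110,16),('G',628,490,85,-110,16),
('G',462,85,45,65,46),('G',505,85,61,65,46),('G',478,262,45,-35,46),('G',525,260,61,-35,46),
('G',114,186,-75,41,28),('G',110,297,-75,-19,28)]
def go(L,p0,sel=None):
    L=[l for l in L if sel is None or Z[l[0]][0]==sel]
    def f(p):
        c,s=np.cos(p[2]),np.sin(p[2]); R=[]
        for z,u,v,x,y,h in L:
            n,ox,oy,k=Z[z]
            P=[p[0]+c*x/1e3-s*y/1e3,p[1]+s*x/1e3+c*y/1e3,h/1e3]
            R.append(proj(C[n],P)-[(u+.5)/k-.5+ox,(v+.5)/k-.5+oy])
        return np.concatenate(R)
    r=least_squares(f,p0,loss='soft_l1'); print(sel,r.x[:2],np.degrees(r.x[2])); return r.x,f(r.x).reshape(-1,2)
for s in [None,'scene','side']:
    b,rb=go(blk,[.55,.25,-1.57],s); 
    if s is None: print(rb)
    f,rf=go(fx,[.5,-.17,0.],s)
    if s is None: print(rf)
E
python3 fit.py
```

```text
None [0.5496 0.2542] -93.79169939034102
[[-0.2281 -0.0873]
 [-0.2769 -0.0114]
 [ 0.1578 -0.0243]
 [ 0.1571 -0.3597]
 [-0.6257  0.0934]
 [ 0.1874  0.6905]
 [ 0.6052  0.138 ]
 [ 0.2821 -0.1092]
 [-0.3026 -0.0154]
 [-0.2173 -0.2814]
 [-0.2112 -0.0696]
 [-0.0859  0.4783]
 [ 0.2346  0.4806]]
None [ 0.5022 -0.1699] -0.11723841055222743
[[-0.7956 -0.9796]
 [ 1.4629 -0.0631]
 [ 0.3464 -0.431 ]
 [ 0.2074 -0.3992]
 [-0.2682 -0.2272]
 [ 0.844  -0.2206]
 [-0.9735  0.1655]
 [ 0.2857 -0.0964]
 [-0.3899 -0.1609]
 [-0.0119 -0.5136]
 [ 0.2956  0.4024]
 [ 0.684   0.2827]
 [ 0.4082 -0.0343]
 [ 0.1472  0.0985]]
scene [0.5494 0.2541] -93.95415725153183
scene [ 0.5042 -0.1699] -0.46297000625544515
side [0.5498 0.2548] -93.61000869750231
side [ 0.5019 -0.1698] -0.029605230742131946
```

```bash
cat > plan.py <<'E'
from h import *
from scipy.spatial.transform import Rotation as Ro
np.set_printoptions(precision=3,suppress=True)
def cur():
    o=bot.get_obs(); return np.array(o['eef_pos']),Ro.from_quat(o['tool_rot']),o
def RT(xa,a):  # tool x axis, approach (tool y)
    xa=np.array(xa,float);a=np.array(a,float);a/=np.linalg.norm(a);xa-=a*(a@xa);xa/=np.linalg.norm(xa)
    return Ro.from_matrix(np.column_stack([xa,a,np.cross(xa,a)]))
def plan(P,R,R0=None):
    p,r,o=cur(); rv=np.degrees((r.inv()*R).as_rotvec()); d=np.array(P)-p
    print('turn(tool deg)',rv,np.linalg.norm(rv),'| shift mm in NEW axes',R.inv().apply(d)*1e3,'| in OLD',r.inv().apply(d)*1e3,np.linalg.norm(d)*1e3)
E
python3 - <<'E'
from plan import *
import pickle
C=pickle.load(open('C.pkl','rb'))
p,r,o=cur(); print(r.as_matrix())
for t,a,b in [('bush',(380.2,220.4),(302.3,189.6)),('short',(332.1,265.5),(373.9,196.4)),('hex',(456,215),(249.8,168.3)),('oil',(382.8,327.8),(378.3,167))]:
    print(t,tri([ray(C['scene'],a),ray(C['side'],b)]))
for s in (1,-1):
    plan([.5,-.12,.30],RT([s,0,0],[0,0,-1]))
    ps=np.radians(-93.8);P=np.array([np.cos(ps),np.sin(ps),0]);yb=np.array([-P[1],P[0],0]);ph=np.radians(55)
    plan([.5,.2,.3],RT(s*yb,-P*np.sin(ph)-np.array([0,0,np.cos(ph)])))
E
```

```text
[[ 0.219 -0.    -0.976]
 [ 0.976 -0.     0.219]
 [-0.    -1.    -0.   ]]
bush [0.508 0.094 0.021]
short [0.706 0.061 0.009]
hex [0.348 0.259 0.007]
oil [ 0.765  0.242 -0.004]
turn(tool deg) [ 0.002 77.344 -0.002] 77.34430776422519 | shift mm in NEW axes [ 390.481  -68.712 -607.846] | in OLD [-507.53   -68.683 -514.168] 725.7224713148543
turn(tool deg) [ 45.228  74.39  -38.727] 95.28511408299477 | shift mm in NEW axes [ 408.699 -253.484  -93.61 ] | in OLD [-195.305  -68.699 -444.059] 489.9507172964036
turn(tool deg) [  -0.002 -102.656   -0.002] 102.65569230404988 | shift mm in NEW axes [-390.481  -68.712  607.846] | in OLD [-507.53   -68.683 -514.168] 725.7224713148543
turn(tool deg) [-40.275 -90.35  -47.036] 109.53308754639248 | shift mm in NEW axes [-408.699 -253.484   93.61 ] | in OLD [-195.305  -68.699 -444.059] 489.9507172964036
```

```bash
python3 -m inch '0 9.67 0 0 -8.6 0 0;0 9.67 0 0 -8.6 0 0;0 9.67 0 0 -8.6 0 0;0 9.67 0 0 -8.6 0 0;0 9.67 0 0 -8.6 0 0;0 9.67 0 0 -8.6 0 0;0 9.67 0 0 -8.6 0 0;0 9.67 0 0 -8.6 0 0'
python3 -m inch '0 0 0 33 0 -50 0;0 0 0 33 0 -50 0;0 0 0 33 0 -50 0;0 0 0 33 0 -50 0;0 0 0 33 0 -50 0;0 0 0 33 0 -50 0;0 0 0 33 0 -50 0;0 0 0 33 0 -50 0;0 0 0 33 0 -50 0;0 0 0 33 0 -50 0;0 0 0 33 0 -50 0;0 0 0 33 0 -50 0'
python3 - <<'E'
from plan import *
plan([.5,-.23,.30],RT([1,0,0],[0,0,-1]))
print(cur()[2]['joint_pos'],cur()[2]['clock'])
E
```

```text
clock: 3.35
eef_pos: [0.1095, 0.4879, 0.3004]
tool_rot: [-0.707, 0.002, -0.002, 0.707]
ft_force: [-0.4, 1.2, 0.0]
grip_width: 0.0853
clock: 4.85
eef_pos: [0.5063, -0.1141, 0.3002]
tool_rot: [-0.707, -0.0, -0.0, 0.707]
ft_force: [-0.0, 0.9, 0.0]
grip_width: 0.0855
turn(tool deg) [-0.008 -0.036  0.041] 0.05516115832300896 | shift mm in NEW axes [  -6.28     0.247 -115.865] | in OLD [  -6.208    0.227 -115.869] 116.03568888535584
[-0.222  0.261  0.21   1.519  0.     1.35 ] 4.85
```

```bash
python3 -m inch '0 0 0 0 0 -55 0;0 0 0 0 0 -55 0;0 0 0 0 0 0 0;0 0 0 0 0 0 0'
python3 - <<'E'
from h import *
import pickle
c=cam('wrist','wf.png'); pickle.dump(c,open('W.pkl','wb'))
for t in ['fixture','corner','fence','end_stop']:
    r=bot.spot_point(t,'wrist')[:2]
    print(t,[(np.round(a['point'],1),round(a['conf'],2)) for a in r], [onz(c,a['point'],{'fixture':0,'corner':.028,'fence':.016,'end_stop':.016}[t]) for a in r])
E
```

```text
clock: 5.35
eef_pos: [0.5052, -0.2221, 0.2999]
tool_rot: [-0.707, 0.0, -0.0, 0.707]
ft_force: [0.0, -0.3, -0.2]
grip_width: 0.0854
fixture [(array([317.2, 110.2]), 0.9)] [array([ 0.50326437, -0.16977684,  0.        ])]
corner [(array([352.8, 148.2]), 0.55), (array([320.9, 111.6]), 0.3)] [array([ 0.54728349, -0.21395871,  0.028     ]), array([ 0.50783398, -0.16978126,  0.028     ])]
fence [(array([359.2,  98.2]), 0.72)] [array([ 0.55465721, -0.15438366,  0.016     ])]
end_stop [(array([337.3, 152. ]), 0.9)] [array([ 0.52886254, -0.22088662,  0.016     ])]
```

View pics/wf.png

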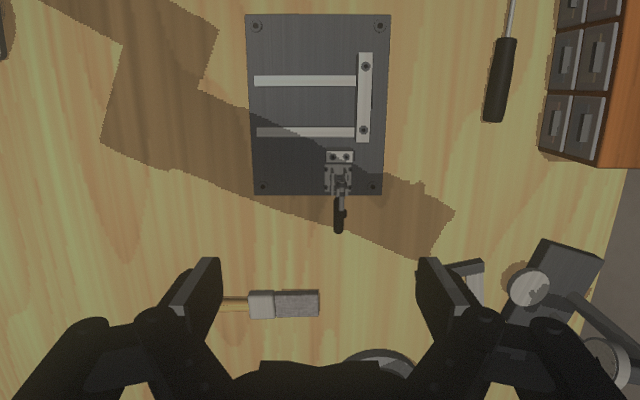

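Run:
```python
from h import *
im=cv2.imread('pics/wf.png')[5:205,238:398]
im=cv2.convertScaleAbs(im,alpha=1.5)
cv2.imwrite('pics/wz.png',cv2.resize(im[:100],None,fx=5,fy=5,interpolation=cv2.INTER_CUBIC))
cv2.imwrite('pics/wz2.png',cv2.resize(im[100:],None,fx=5,fy=5,interpolation=cv2.INTER_CUBIC))
```

```text
(no output)
```

View pics/wz.png

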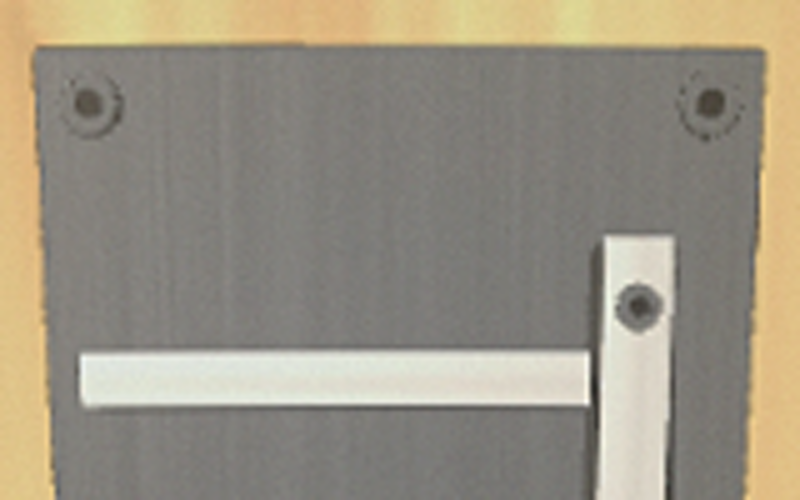

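View pics/wz2.png

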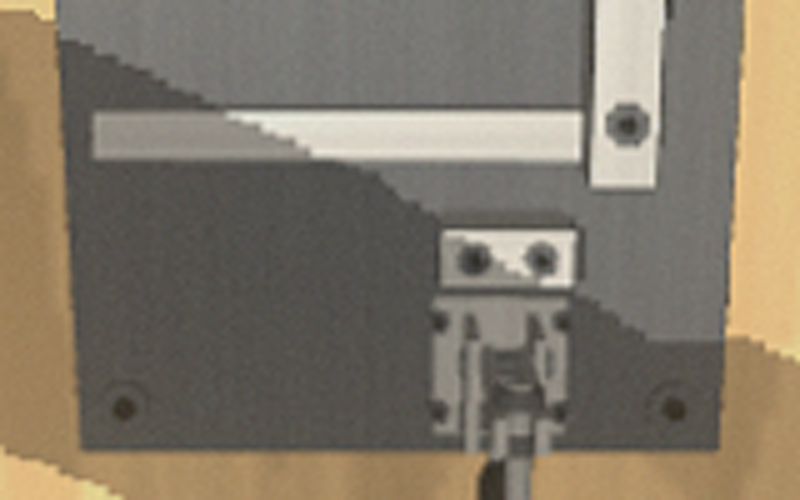

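```bash
cat >> fit.py <<'E'
print('---wrist')
C['wrist']=pickle.load(open('W.pkl','rb'))
Z['X']=('wrist',238,5,5);Z['Y']=('wrist',238,105,5)
wf=[('X',35,47,-85,110,16),('X',765,49,85,110,16),('Y',80,448,-85,-110,16),('Y',720,448,85,-110,16),('X',604,236,45,65,46),('X',675,236,61,65,46),('Y',590,187,45,-35,46),('Y',655,188,61,-35,46),('X',79,351,-75,41,28),('X',79,406,-75,29,28),('Y',92,112,-75,-19,28),('Y',92,160,-75,-31,28),('Y',441,229,10,-45,46),('Y',577,229,42,-45,46)]
f,r=go(wf,[.5,-.17,0.]); print(r)
f,r=go(wf+fx,[.5,-.17,0.])
E
python3 fit.py | sed -n '/wrist/,$p'
python3 - <<'E'
from plan import *
ps=np.radians(-93.8);P=np.array([np.cos(ps),np.sin(ps),0]);yb=np.array([-P[1],P[0],0]);ph=np.radians(55)
R=RT(yb,-P*np.sin(ph)-np.array([0,0,np.cos(ph)]))
tcp=np.array([.5496,.2542,0.048])+P*.003
pre=tcp-.09*R.as_matrix()[:,1]
print(tcp,pre);plan([.5,.0,.3],R); plan(pre,R)
E
```

```text
---wrist
None [ 0.5036 -0.1686] -0.0924918990611141
[[-0.6547 -0.3129]
 [ 0.3999 -0.5749]
 [-0.1989  0.9372]
 [-0.1212  1.0985]
 [-0.0971 -0.2319]
 [ 0.2222 -0.0862]
 [ 0.0129  0.102 ]
 [ 0.5885 -0.0409]
 [-0.1605  0.2478]
 [ 0.3241 -0.1267]
 [-0.3187 -0.2899]
 [ 0.1726 -0.0033]
 [-0.0201  0.0582]
 [-0.1875  0.1239]]
None [ 0.5034 -0.1687] -0.08411135847651059
[0.549 0.251 0.048] [0.545 0.178 0.1  ]
turn(tool deg) [54.984  3.617 -1.853] 55.133711804848076 | shift mm in NEW axes [-20.207 180.546 125.835] | in OLD [ -5.154   0.451 220.936] 220.99648781246003
turn(tool deg) [54.984  3.617 -1.853] 55.133711804848076 | shift mm in NEW axes [ 12.437 443.093  65.056] | in OLD [ 39.612 200.829 398.518] 448.01600622362827
```

```bash
python3 -m inch '0 0 0 5 0 55 0;0 0 0 10 0 55 0;0 0 0 10 0 55 0;0 0 0 10 0 55 0;9.16 0.6 -0.31 0 0 0 0;9.16 0.6 -0.31 0 0 0 0;9.16 0.6 -0.31 0 0 0 0;9.16 0.6 -0.31 0 0 0 0;9.16 0.6 -0.31 0 0 0 0;9.16 0.6 -0.31 0 0 0 0;0 0 0 0 0 0 0'
cat > pre.py <<'E'
from plan import *
import sys
ps=np.radians(-93.8);P=np.array([np.cos(ps),np.sin(ps),0]);yb=np.array([-P[1],P[0],0]);ph=np.radians(55)
R=RT(yb,-P*np.sin(ph)-np.array([0,0,np.cos(ph)]))
tcp=np.array([.5496,.2542,0.048])+P*.003
plan(tcp-.09*R.as_matrix()[:,1],R); plan(tcp,R); print(cur()[2]['joint_pos'])
E
python3 pre.py
```

```text
clock: 6.98
eef_pos: [0.5397, -0.003, 0.297]
tool_rot: [-0.3, 0.014, -0.032, 0.953]
ft_force: [-0.3, 0.2, 0.0]
grip_width: 0.0856
turn(tool deg) [-0.025 -0.466 -0.084] 0.47384117450675384 | shift mm in NEW axes [ -7.202 261.159 -58.139] | in OLD [ -6.346 261.144 -58.307] 267.64933866149306
turn(tool deg) [-0.025 -0.466 -0.084] 0.47384117450675384 | shift mm in NEW axes [ -7.202 351.159 -58.139] | in OLD [ -6.214 351.144 -58.345] 356.01239055850846
[-0.447  0.535  0.244  1.77   0.864  0.968]
```

```bash
python3 -m inch '0 -0.47 0 -1.3 50 -11.6 0;0 0 0 -1.3 53 -11.6 0;0 0 0 -1.3 53 -11.6 0;0 0 0 -1.3 53 -11.6 0;0 0 0 -1.3 52 -11.6 0;0 0 0 0 0 0 0;0 0 0 0 0 0 0'
python3 pre.py
python3 - <<'E'
from h import *
import pickle
c=cam('wrist','wb.png'); pickle.dump(c,open('W2.pkl','wb'))
# predicted block corners
ps=np.radians(-93.8)
for x,y,z in [(25,18,100),(25,-18,100),(-25,-18,100),(-25,18,100),(25,18,0),(25,-18,0)]:
    print((x,y,z),proj(c,[.5496+(np.cos(ps)*x-np.sin(ps)*y)/1e3,.2542+(np.sin(ps)*x+np.cos(ps)*y)/1e3,z/1e3]))
E
```

```text
clock: 7.85
eef_pos: [0.5474, 0.1791, 0.1047]
tool_rot: [-0.301, 0.005, -0.031, 0.953]
ft_force: [0.7, -0.1, 0.3]
grip_width: 0.0853
turn(tool deg) [0.078 0.618 0.104] 0.6315449144296651 | shift mm in NEW axes [-2.813  1.579 -5.068] | in OLD [-2.871  1.581 -5.036] 6.007862958528021
turn(tool deg) [0.078 0.618 0.104] 0.6315449144296651 | shift mm in NEW axes [-2.813 91.579 -5.068] | in OLD [-3.034 91.58  -4.912] 91.76207917850797
[-0.129  0.569 -0.234  0.853  0.956  1.454]
(25, 18, 100) [345.51529296 186.33398001]
(25, -18, 100) [282.60897876 185.68847503]
(-25, -18, 100) [287.98615021 127.10578373]
(-25, 18, 100) [342.22861804 127.69085189]
(25, 18, 0) [336.44816224 263.84642488]
(25, -18, 0) [291.99568708 263.42260264]
```

View pics/wb.png

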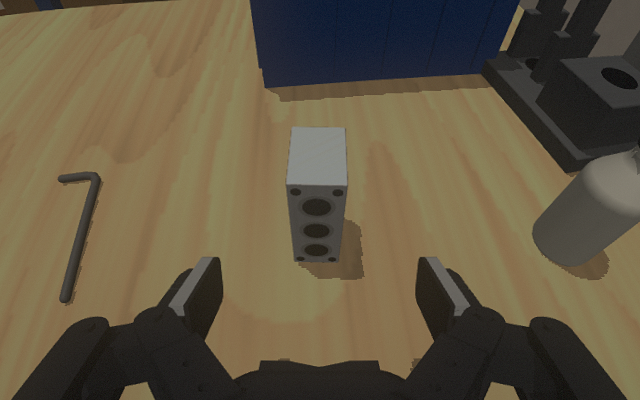

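```bash
python3 -m inch '0 0.5 0 -1.3 20 -4 0;0 0 0 0 24 -1 0;0 0 0 0 24 0 0;0 0 0 0 23.5 0 0;0 0 0 0 0 0 0;0 0 0 0 0 0 0'
python3 pre.py
python3 - <<'E'
from h import *
c=cam('wrist','wb2.png')
E
```

```text
clock: 8.65
eef_pos: [0.5516, 0.2493, 0.0476]
tool_rot: [-0.301, 0.01, -0.034, 0.953]
ft_force: [-0.1, -0.5, 0.0]
grip_width: 0.0856
turn(tool deg) [ 0.022 -0.041  0.216] 0.22134713682312168 | shift mm in NEW axes [ -2.31  -88.788   1.384] | in OLD [ -1.976 -88.796   1.348] 88.82847652499815
turn(tool deg) [ 0.022 -0.041  0.216] 0.22134713682312168 | shift mm in NEW axes [-2.31   1.212  1.384] | in OLD [-2.316  1.203  1.383] 2.9533680365435195
[ 0.003  0.633 -0.325  0.508  0.956  1.696]
```

View pics/wb2.png

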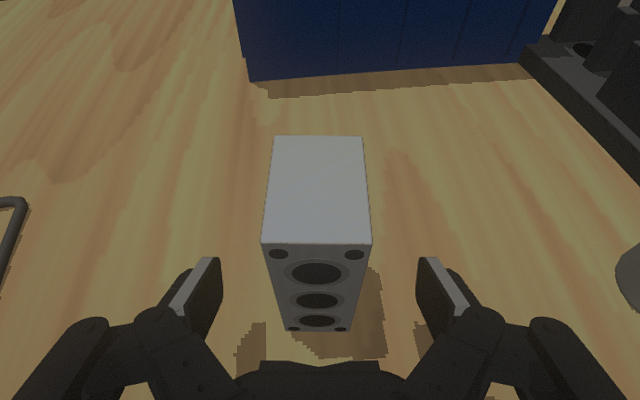

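```bash
python3 -m inch '0 0 0 0 0 0 1;0 0 0 0 0 0 1;0 0 0 0 0 0 1;0 0 0 0 0 0 1;0 0 0 0 0 0 1;0 0 0 0 0 0 1'
python3 pre.py
python3 - <<'E'
from h import *
c=cam('wrist','wb3.png')
E
```

```text
clock: 9.45
eef_pos: [0.5505, 0.2502, 0.0465]
tool_rot: [-0.301, 0.01, -0.033, 0.953]
ft_force: [-0.4, -2.0, 3.0]
grip_width: 0.0353
turn(tool deg) [-0.001 -0.081  0.108] 0.13479474590438512 | shift mm in NEW axes [ -1.14  -90.079   1.793] | in OLD [ -0.973 -90.08    1.794] 90.10358552551735
turn(tool deg) [-0.001 -0.081  0.108] 0.13479474590438512 | shift mm in NEW axes [-1.14  -0.079  1.793] | in OLD [-1.142 -0.081  1.791] 2.126114357039112
[ 0.004  0.635 -0.327  0.506  0.956  1.697]
```

View pics/wb3.png

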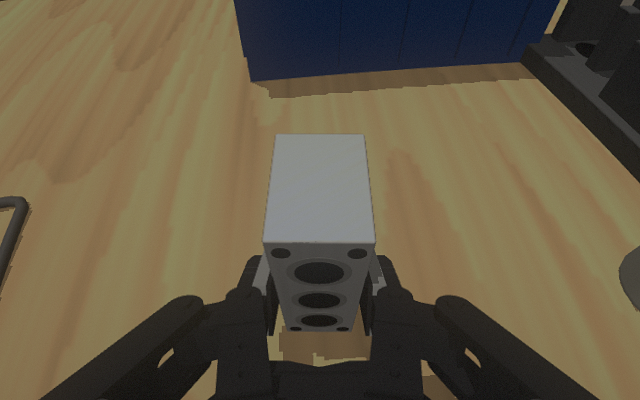

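```bash
cat > pl.py <<'E'
from plan import *
t=np.radians(35); R=RT([1,0,0],[0,-np.sin(t),-np.cos(t)])
p,r,o=cur(); print('world z in tool',r.inv().apply([0,0,1]),'y',r.inv().apply([0,1,0]),'x',r.inv().apply([1,0,0]))
print(p,o['ft_force'],o['ft_torque'],o['joint_pos'],o['grip_width'],o['clock'])
plan([.50,-.1,.25],R); plan([.515,-.147,.075],R)
E
python3 pl.py
```

```text
world z in tool [-0.    -0.574  0.819] y [-0.069  0.817  0.572] x [0.998 0.056 0.039]
[0.55  0.25  0.046] [ 0.35  -1.675  2.235] [-0.614  0.063 -0.011] [ 0.004  0.635 -0.327  0.506  0.956  1.697] 0.03466562127882238 9.5
turn(tool deg) [-89.961  -4.302   0.755] 90.06689564560872 | shift mm in NEW axes [ -50.48    34.143 -403.585] | in OLD [ -26.353 -405.744  -35.662] 408.160272243664
turn(tool deg) [-89.961  -4.302   0.755] 90.06689564560872 | shift mm in NEW axes [ -35.48   204.453 -341.709] | in OLD [  -8.156 -342.934 -205.316] 399.78114848818524
```

```bash
python3 -m inch '0 0 0 0 -6 8.5 1;0 0 0 0 -12 17 1;0 0 0 0 -24 34 1;0 0 0 0 -24 34 1;0 0 0 0 -24 34 1;0 0 0 0 -25 36 1;0 0 0 -4 -42 -28 1;0 0 0 -4 -42 -28 1;0 0 0 -4 -42 -28 1;0 0 0 -4 -42 -29 1;0 0 0 -4 -42 -29 1;0 0 0 -4 -42 -29 1'
python3 -m inch '-9 -0.43 0.08 0 -20 -15 1;-9 -0.43 0.08 0 -20 -14 1;-9 -0.43 0.08 0 0 0 1;-9 -0.43 0.08 0 0 0 1;-9 -0.43 0.08 0 0 0 1;-9 -0.43 0.08 0 0 0 1;-9 -0.43 0.08 0 0 0 1;-9 -0.43 0.08 0 0 0 1;-9 -0.43 0.08 0 0 0 1;-9 -0.43 0.08 0 0 0 1;0 0 0 0 0 0 1'
python3 pl.py
python3 - <<'E'
from h import *
cam('side','s1.png');cam('scene','sc1.png')
E
```

```text
clock: 11.0
eef_pos: [0.5048, -0.0537, 0.2503]
tool_rot: [-0.301, 0.011, -0.032, 0.953]
ft_force: [0.7, -0.5, -3.5]
grip_width: 0.0348
clock: 12.38
eef_pos: [0.501, -0.0985, 0.251]
tool_rot: [0.887, 0.0, -0.005, -0.462]
ft_force: [0.5, 0.3, -3.8]
grip_width: 0.0351
world z in tool [-0.008 -0.82  -0.572] y [ 0.005 -0.572  0.82 ] x [ 1.    -0.004 -0.008]
[ 0.501 -0.099  0.251] [ 0.522  0.313 -3.756] [ 0.998  0.038 -0.   ] [ 0.149  0.295 -0.015  1.368 -0.601  1.746] 0.03506463595742224 12.375
turn(tool deg) [-0.078  0.485 -0.213] 0.5359087203030563 | shift mm in NEW axes [-1.011  1.678 -0.603] | in OLD [-1.01   1.68  -0.597] 2.0493858604214448
turn(tool deg) [-0.078  0.485 -0.213] 0.5359087203030563 | shift mm in NEW axes [ 13.989 171.987  61.273] | in OLD [ 15.147 172.016  60.916] 183.11107208034676
```

View pics/s1.png

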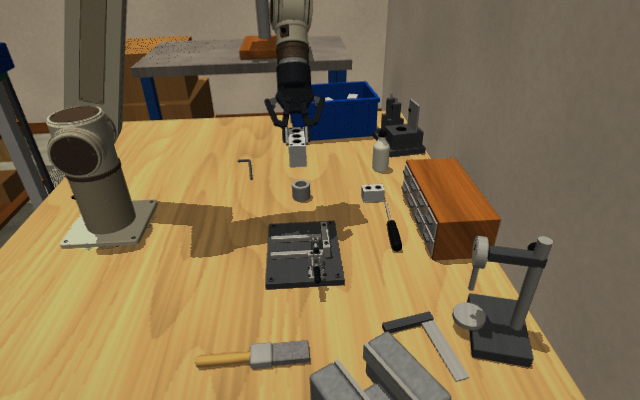

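View pics/sc1.png

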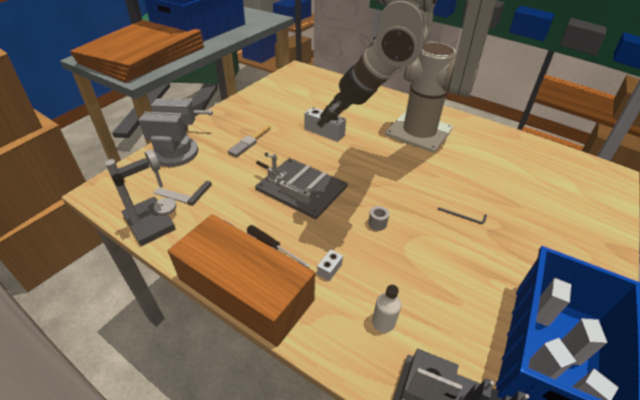

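```bash
python3 -m inch '0 0 0 2.4 34 12 1;0 0 0 2.4 34 12 1;0 0 0 2.4 34 12 1;0 0 0 2.4 30 12 1;0 0 0 2.4 22 8 1;0 0 0 2 18 5 1;0 0 0 0 0 0 1;0 0 0 0 0 0 1'
cat > avg.py <<'E'
from plan import *
ps=[];qs=[];fs=[];ts=[]
for i in range(6):
    bot.camera('side'); o=bot.get_obs(); ps.append(o['eef_pos']);qs.append(o['tool_rot']);fs.append(o['ft_force']);ts.append(o['ft_torque'])
r=Ro.from_quat(qs).mean(); p=np.mean(ps,0)
t=np.radians(35); R=RT([1,0,0],[0,-np.sin(t),-np.cos(t)])
print('p',p,np.std(ps,0),'turn to R',np.degrees((r.inv()*R).as_rotvec()),'F',np.mean(fs,0),'T',np.mean(ts,0),o['grip_width'],o['clock'])
print('x,y,z in tool',r.inv().apply(np.eye(3)))
E
python3 avg.py
python3 - <<'E'
from h import *
cam('wrist','w4.png');cam('scene','sc2.png')
im=cv2.imread('pics/sc2.png')[120:240,240:400]; cv2.imwrite('pics/sc2z.png',cv2.resize(im,None,fx=5,fy=5,interpolation=cv2.INTER_CUBIC))
E
```

```text
clock: 13.48
eef_pos: [0.5166, -0.1508, 0.079]
tool_rot: [0.887, -0.0, 0.001, -0.462]
ft_force: [0.3, 0.3, -4.4]
grip_width: 0.035
p [ 0.517 -0.15   0.079] [0. 0. 0.] turn to R [ 0.031 -0.019  0.034] F [ 0.194 -0.354 -3.508] T [ 1.016  0.009 -0.002] 0.035086572953603984 13.775
x,y,z in tool [[ 1.     0.001  0.   ]
 [ 0.    -0.574  0.819]
 [ 0.001 -0.819 -0.574]]
```

View pics/w4.png

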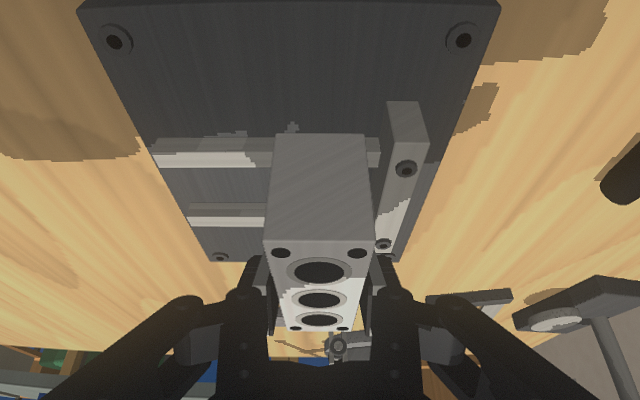

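View pics/sc2z.png

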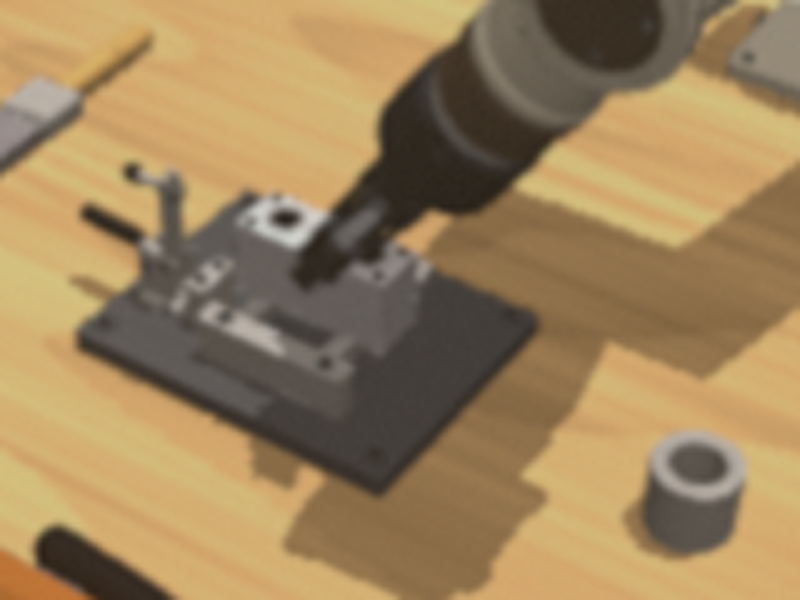

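```bash
python3 -m inch '0 0 0 0 8.2 5.7 1;0 0 0 0 4.9 3.4 1;0 0 0 0 1.2 0.9 1;0 0 0 0 0 0 1'; python3 -m inch '0 0 0 0 0.8 0.57 1;0 0 0 0 0 0 1';python3 -m inch '0 0 0 0 0.8 0.57 1;0 0 0 0 0 0 1';python3 -m inch '0 0 0 0 0.8 0.57 1;0 0 0 0 0 0 1'; python3 avg.py
```

```text
clock: 14.38
eef_pos: [0.5158, -0.1502, 0.06]
tool_rot: [0.887, -0.0, -0.001, -0.461]
ft_force: [-0.6, -0.4, -3.3]
grip_width: 0.0351
clock: 14.62
eef_pos: [0.5162, -0.1502, 0.0595]
tool_rot: [0.887, -0.0, -0.0, -0.461]
ft_force: [0.7, 0.2, -3.0]
grip_width: 0.0352
clock: 14.88
eef_pos: [0.516, -0.1502, 0.0584]
tool_rot: [0.887, -0.0, -0.001, -0.461]
ft_force: [-0.2, 0.4, -3.5]
grip_width: 0.035
clock: 15.12
eef_pos: [0.5163, -0.1504, 0.058]
tool_rot: [0.887, -0.0, -0.0, -0.461]
ft_force: [0.2, -0.1, 0.5]
grip_width: 0.0353
p [ 0.516 -0.15   0.058] [0. 0. 0.] turn to R [ 0.107  0.026 -0.017] F [-0.379 -0.514  1.271] T [ 0.381  0.162 -0.028] 0.03481766780620384 15.425
x,y,z in tool [[ 1.    -0.    -0.   ]
 [ 0.    -0.575  0.818]
 [-0.    -0.818 -0.575]]
```

```bash
python3 -m inch '0 0 0 0 0.4 0.28 1;0 0 0 0 0 0 1';python3 -m inch '0 0 0 0 0.4 0.28 1;0 0 0 0 0 0 1'; python3 avg.py
```

```text
clock: 15.68
eef_pos: [0.5164, -0.1505, 0.058]
tool_rot: [0.888, 0.0, -0.0, -0.461]
ft_force: [-2.5, 0.9, 6.0]
grip_width: 0.0348
clock: 15.92
eef_pos: [0.5166, -0.1506, 0.0579]
tool_rot: [0.888, 0.0, -0.0, -0.46]
ft_force: [-1.7, 0.4, 8.4]
grip_width: 0.0352
p [ 0.517 -0.151  0.058] [0. 0. 0.] turn to R [0.173 0.019 0.03 ] F [-1.419  0.625  7.978] T [-0.137  0.518 -0.21 ] 0.03498411334923976 16.225
x,y,z in tool [[ 1.     0.001 -0.   ]
 [ 0.001 -0.576  0.817]
 [ 0.    -0.817 -0.576]]
```

```bash
python3 -m inch '0 -0.17 0.25 0 0 0 1;0 0 0 0 0 0 1'; python3 avg.py
```

```text
clock: 16.48
eef_pos: [0.5168, -0.1506, 0.0579]
tool_rot: [0.888, -0.001, -0.002, -0.46]
ft_force: [-1.6, 1.2, 7.2]
grip_width: 0.0349
p [ 0.517 -0.151  0.058] [0. 0. 0.] turn to R [ 0.168  0.17  -0.206] F [-1.434  0.405  7.37 ] T [-0.116  0.405 -0.171] 0.03458585988570001 16.775
x,y,z in tool [[ 1.    -0.004 -0.003]
 [ 0.    -0.576  0.817]
 [-0.005 -0.817 -0.576]]
```

```bash
python3 -m inch '0 -0.17 0.25 0 0 0 1;0 0 0 0 0 0 1'; python3 avg.py
```

```text
clock: 17.02
eef_pos: [0.517, -0.1506, 0.058]
tool_rot: [0.888, -0.002, -0.004, -0.46]
ft_force: [-1.4, 0.8, 6.8]
grip_width: 0.0352
p [ 0.517 -0.151  0.058] [0. 0. 0.] turn to R [ 0.165  0.308 -0.44 ] F [-1.408  0.247  6.689] T [-0.134  0.194 -0.143] 0.03524182823732887 17.325
x,y,z in tool [[ 1.    -0.008 -0.005]
 [-0.    -0.576  0.817]
 [-0.009 -0.817 -0.576]]
```

```bash
python3 -m inch '0 0 0 4 0 0 1;0 0 0 4 0 0 1;0 0 0 2 0 0 1;0 0 0 0 0 0 1'; for i in 1; do python3 -m inch '0 0 0 1 0 0 1;0 0 0 0 0 0 1'; done; python3 -m inch '0 0 0 1 0 0 1;0 0 0 0 0 0 1'; python3 avg.py
```

```text
clock: 17.82
eef_pos: [0.5271, -0.1508, 0.0579]
tool_rot: [0.888, -0.002, -0.004, -0.46]
ft_force: [-2.0, -1.0, 6.8]
grip_width: 0.0352
clock: 18.08
eef_pos: [0.5279, -0.1508, 0.0579]
tool_rot: [0.888, -0.002, -0.004, -0.46]
ft_force: [-1.7, -0.8, 7.9]
grip_width: 0.0353
clock: 18.32
eef_pos: [0.5288, -0.1508, 0.0579]
tool_rot: [0.888, -0.002, -0.004, -0.46]
ft_force: [-1.6, -0.3, 7.4]
grip_width: 0.0351
p [ 0.529 -0.151  0.058] [0. 0. 0.] turn to R [ 0.191  0.309 -0.451] F [-2.004  0.117  7.451] T [-0.235  0.258 -0.19 ] 0.034863662435638605 18.625
x,y,z in tool [[ 1.    -0.008 -0.005]
 [-0.    -0.576  0.817]
 [-0.01  -0.817 -0.576]]
```

```bash
python3 -m inch '0 0 0 0 2.3 -3.27 1;0 0 0 0 2.3 -3.27 1;0 0 0 0 1.73 -2.45 1;0 0 0 0 0 0 1'; python3 -m inch '0 0 0 0 0.86 -1.23 1;0 0 0 0 0 0 1';  python3 -m inch '0 0 0 0 0.86 -1.23 1;0 0 0 0 0 0 1'; python3 -m inch '0 0 0 0 0.58 -0.82 1;0 0 0 0 0 0 1'
```

```text
clock: 19.12
eef_pos: [0.5298, -0.1615, 0.0579]
tool_rot: [0.888, -0.002, -0.003, -0.461]
ft_force: [1.0, -0.5, 5.7]
grip_width: 0.0353
clock: 19.38
eef_pos: [0.5298, -0.1628, 0.0579]
tool_rot: [0.887, -0.002, -0.003, -0.461]
ft_force: [1.4, 0.8, 5.2]
grip_width: 0.0348
clock: 19.62
eef_pos: [0.5298, -0.1642, 0.0579]
tool_rot: [0.887, -0.002, -0.003, -0.461]
ft_force: [0.5, 0.7, 6.3]
grip_width: 0.035
clock: 19.88
eef_pos: [0.5299, -0.1652, 0.0579]
tool_rot: [0.887, -0.002, -0.003, -0.461]
ft_force: [0.2, 1.8, 5.8]
grip_width: 0.0352
```

```bash
python3 -m inch '0 0 0 0 0.58 -0.82 1;0 0 0 0 0 0 1';  python3 -m inch '0 0 0 0 0.58 -0.82 1;0 0 0 0 0 0 1'; python3 -m inch '0 0 0 0 0.58 -0.82 1;0 0 0 0 0 0 1'; python3 avg.py
```

```text
clock: 20.12
eef_pos: [0.5298, -0.1662, 0.0579]
tool_rot: [0.887, -0.002, -0.003, -0.461]
ft_force: [0.1, 1.4, 7.5]
grip_width: 0.035
clock: 20.38
eef_pos: [0.5299, -0.1672, 0.0579]
tool_rot: [0.887, -0.002, -0.003, -0.461]
ft_force: [0.2, 1.6, 6.9]
grip_width: 0.0348
clock: 20.62
eef_pos: [0.5299, -0.1681, 0.0579]
tool_rot: [0.887, -0.002, -0.003, -0.461]
ft_force: [-0.4, 1.3, 5.4]
grip_width: 0.0349
p [ 0.53  -0.168  0.058] [0. 0. 0.] turn to R [ 0.114  0.272 -0.34 ] F [0.064 1.539 6.75 ] T [ 0.145 -0.057  0.043] 0.034811074755771235 20.925
x,y,z in tool [[ 1.    -0.006 -0.005]
 [ 0.    -0.575  0.818]
 [-0.008 -0.818 -0.575]]
```

Not at the end stop yet; check by eye.

```bash
python3 -m inch '0 0 0 0 0.58 -0.82 1;0 0 0 0 0 0 1';  python3 -m inch '0 0 0 0 0.58 -0.82 1;0 0 0 0 0 0 1'
python3 - <<'E'
from h import *
cam('side','s3.png');cam('scene','sc3.png')
a=cv2.imread('pics/sc3.png')[145:225,245:355]; b=cv2.imread('pics/s3.png')[205:295,255:355]
cv2.imwrite('pics/sc3z.png',cv2.resize(a,None,fx=7,fy=7,interpolation=cv2.INTER_CUBIC))
cv2.imwrite('pics/s3z.png',cv2.resize(b,None,fx=6.6,fy=6.6,interpolation=cv2.INTER_CUBIC))
E
```

```text
clock: 21.18
eef_pos: [0.5299, -0.1682, 0.0579]
tool_rot: [0.887, -0.001, -0.004, -0.462]
ft_force: [-0.8, 7.4, 8.7]
grip_width: 0.0351
clock: 21.42
eef_pos: [0.5299, -0.1682, 0.0579]
tool_rot: [0.887, -0.001, -0.004, -0.462]
ft_force: [-1.7, 10.1, 11.6]
grip_width: 0.035
```

View pics/sc3z.png

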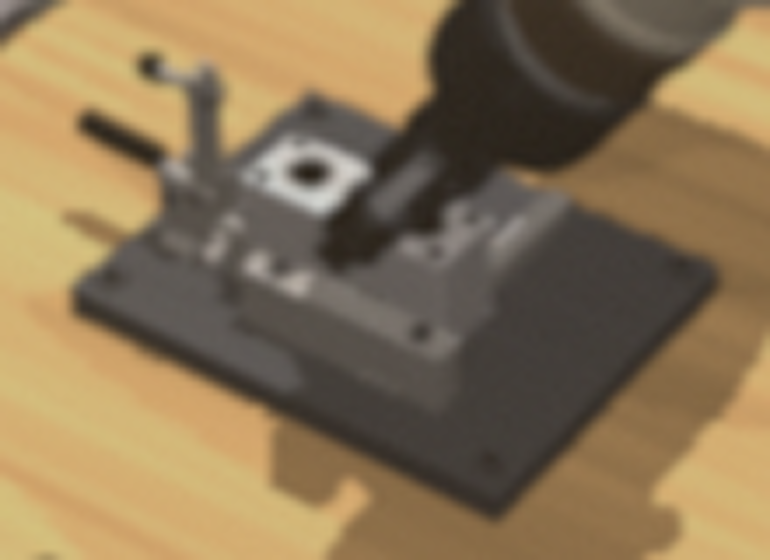

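View pics/s3z.png

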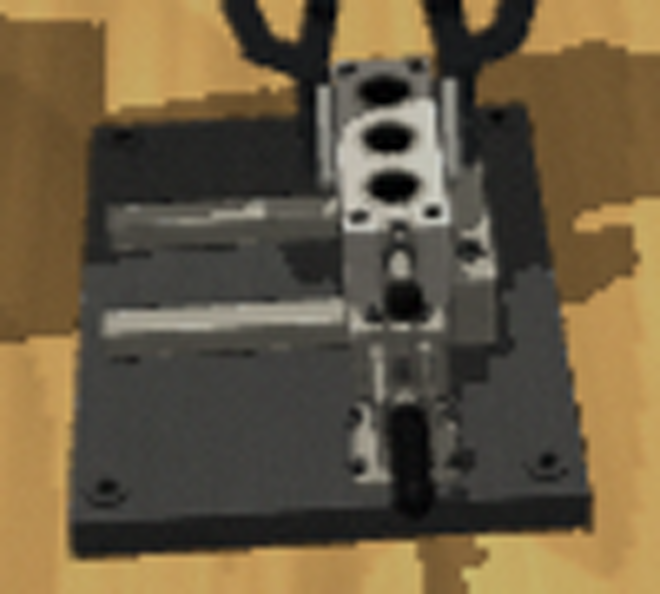

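```bash
python3 -m inch '0 0 0 0.7 0 0 1;0 0 0 0 0 0 1';  python3 -m inch '0 0 0 0.7 0 0 1;0 0 0 0 0 0 1'; python3 -m inch '0 0 0 0.7 0 0 1;0 0 0 0 0 0 1'; python3 avg.py
```

```text
clock: 21.78
eef_pos: [0.53, -0.1682, 0.0579]
tool_rot: [0.887, -0.001, -0.005, -0.462]
ft_force: [-3.9, 10.8, 13.9]
grip_width: 0.0349
clock: 22.02
eef_pos: [0.5302, -0.1682, 0.0579]
tool_rot: [0.887, -0.001, -0.005, -0.462]
ft_force: [-4.4, 11.5, 14.1]
grip_width: 0.0344
clock: 22.28
eef_pos: [0.5302, -0.1682, 0.0579]
tool_rot: [0.887, -0.002, -0.005, -0.462]
ft_force: [-6.9, 13.4, 15.3]
grip_width: 0.0349
p [ 0.53  -0.168  0.058] [0. 0. 0.] turn to R [-0.049  0.463 -0.448] F [-6.798 12.908 15.667] T [ 0.859  1.176 -1.195] 0.03508203207625474 22.575
x,y,z in tool [[ 1.    -0.008 -0.008]
 [ 0.002 -0.573  0.82 ]
 [-0.011 -0.82  -0.573]]
```

```bash
python3 -m inch '0 0 0 0.8 0 0 1;0 0 0 0 0 0 1';  python3 -m inch '0 0 0 0.8 0 0 1;0 0 0 0 0 0 1'; python3 avg.py
```

```text
clock: 22.82
eef_pos: [0.5303, -0.1682, 0.0579]
tool_rot: [0.887, -0.002, -0.006, -0.462]
ft_force: [-9.4, 14.2, 17.6]
grip_width: 0.0351
clock: 23.08
eef_pos: [0.5303, -0.1682, 0.0579]
tool_rot: [0.887, -0.002, -0.007, -0.462]
ft_force: [-11.2, 14.9, 19.2]
grip_width: 0.0349
p [ 0.53  -0.168  0.058] [0. 0. 0.] turn to R [-0.029  0.557 -0.583] F [-10.996  14.608  19.643] T [ 0.769  1.823 -1.751] 0.03509485346367989 23.375
x,y,z in tool [[ 1.    -0.01  -0.01 ]
 [ 0.002 -0.573  0.819]
 [-0.014 -0.819 -0.573]]
```

```bash
python3 -m inch '0 0.41 0.29 0 -0.5 -0.35 1;0 0 0 0 0 0 1'; python3 avg.py
```

```text
clock: 23.62
eef_pos: [0.5303, -0.1682, 0.0579]
tool_rot: [0.887, -0.006, -0.006, -0.462]
ft_force: [-9.2, 12.5, 14.8]
grip_width: 0.0354
p [ 0.53  -0.168  0.058] [0. 0. 0.] turn to R [-0.039  0.251 -0.889] F [-9.724 12.834 15.304] T [ 0.822  1.586 -0.75 ] 0.03491066205719522 23.925
x,y,z in tool [[ 1.    -0.016 -0.004]
 [-0.005 -0.573  0.82 ]
 [-0.015 -0.819 -0.573]]
```

```bash
python3 -m inch '0 -0.16 -0.12 0.8 0.3 -0.4 1;0 0 0 0.8 0 0 1;0 0 0 0 0 0 1;0 0 0 0 0 0 1'; python3 avg.py
python3 - <<'E'
from h import *
cam('side','s4.png');cam('scene','sc4.png');cam('wrist','w4b.png')
a=cv2.imread('pics/sc4.png')[145:225,245:355]; b=cv2.imread('pics/s4.png')[205:295,255:355]
cv2.imwrite('pics/sc4z.png',cv2.resize(a,None,fx=7,fy=7,interpolation=cv2.INTER_CUBIC))
cv2.imwrite('pics/s4z.png',cv2.resize(b,None,fx=6.6,fy=6.6,interpolation=cv2.INTER_CUBIC))
E
```

```text
clock: 24.42
eef_pos: [0.5304, -0.1682, 0.0579]
tool_rot: [0.887, -0.005, -0.007, -0.462]
ft_force: [-12.8, 16.6, 19.7]
grip_width: 0.035
p [ 0.53  -0.168  0.058] [0. 0. 0.] turn to R [-0.074  0.484 -0.894] F [-13.99   17.134  20.484] T [ 0.98   2.393 -1.788] 0.03493698655388224 24.725
x,y,z in tool [[ 1.    -0.016 -0.008]
 [-0.002 -0.573  0.82 ]
 [-0.018 -0.82  -0.572]]
```

View pics/w4b.png

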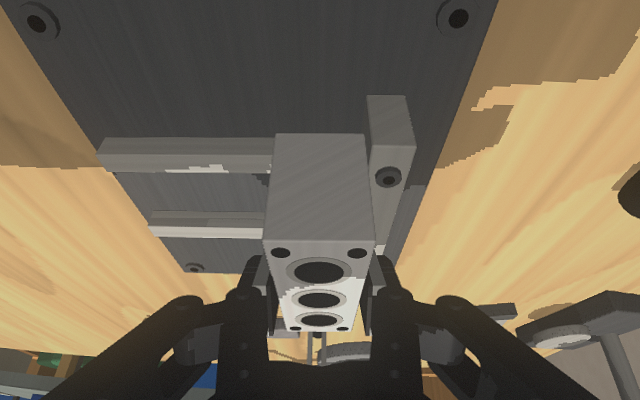

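View pics/sc4z.png

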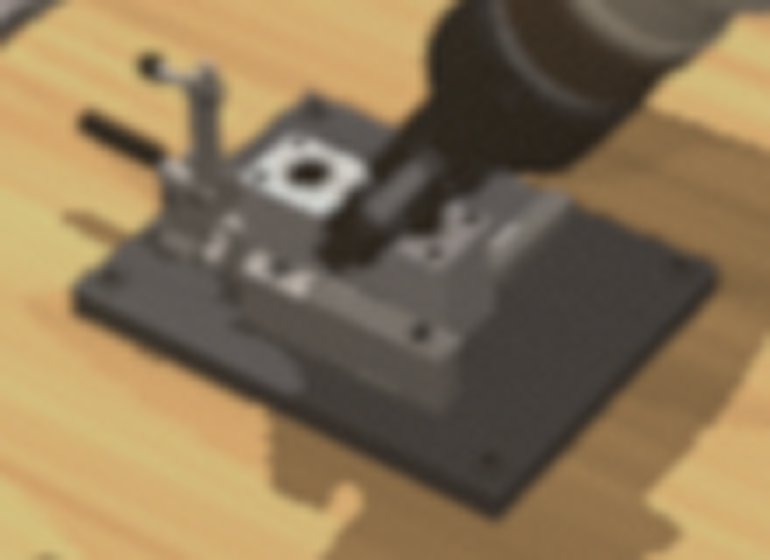

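View pics/s4z.png

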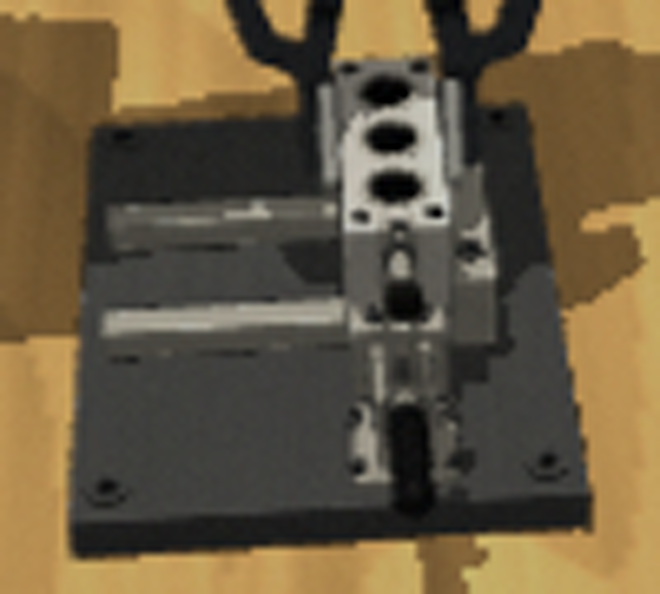

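Run:
```python
from h import *
a=cv2.imread('pics/w4b.png')[85:265,250:430]
a=cv2.convertScaleAbs(a,alpha=1.6)
cv2.imwrite('pics/w4z.png',cv2.resize(a[:150],None,fx=4,fy=4,interpolation=cv2.INTER_CUBIC))
c=bot.camera('wrist')
cx,cy=.548,-.2137
for n,P in [('blk+x bot',(0,100,0)),('blk+x top',(0,100,50)),('blk-x bot',(-36,100,0)),('blk-x top',(-36,100,50)),('blk z18',(0,100,18)),('fence inner 110',(0,110,18)),('fence inner 100',(0,100,18)),('fence inner 60',(0,60,18)),('fence out110',(16,110,18)),('fence bot',(0,110,-12)),('rail80+ end',(-120,86,0))]:
    print(n,proj(c,[cx+P[0]/1e3,cy+P[1]/1e3,.028+P[2]/1e3]))
```

```text
blk+x bot [363.18128283 131.35814383]
blk+x top [373.30914834 240.6955043 ]
blk-x bot [273.41570149 130.41277576]
blk-x top [257.44142313 239.00363992]
blk z18 [366.32941802 164.47756756]
fence inner 110 [369.47689182 144.71644069]
fence inner 100 [366.32941802 164.47756756]
fence inner 60 [356.79213204 223.55930702]
fence out110 [415.71377991 145.45062978]
fence bot [363.69376987  92.30867112]
rail80+ end [ 92.5978336  154.09533548]
```

View pics/w4z.png

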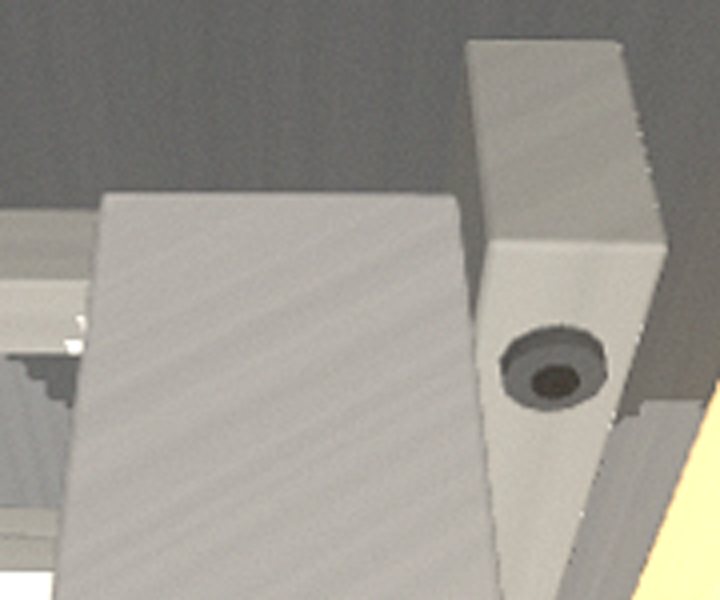

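```bash
python3 -m inch '0 0 0 0.7 -0.5 -0.35 1;0 0 0 0.7 0 0 1;0 0 0 0 0 0 1;0 0 0 0 0 0 1'; python3 avg.py
```

```text
clock: 25.42
eef_pos: [0.5305, -0.1683, 0.058]
tool_rot: [0.887, -0.006, -0.009, -0.462]
ft_force: [-16.2, 16.9, 20.8]
grip_width: 0.0351
p [ 0.53  -0.168  0.058] [0. 0. 0.] turn to R [-0.087  0.579 -1.032] F [-16.061  17.242  20.38 ] T [ 1.016  2.78  -2.032] 0.034960186770009255 25.725
x,y,z in tool [[ 1.    -0.018 -0.01 ]
 [-0.002 -0.572  0.82 ]
 [-0.021 -0.82  -0.572]]
```

```bash
cat > sl.py <<'E'
from h import *
c=cam('wrist','w5.png'); g=cv2.GaussianBlur(cv2.cvtColor(c['color'],cv2.COLOR_BGR2GRAY),(0,0),0.8).astype(float)
def edge(c0,c1,r0,r1):
    xs=[];ys=[]
    for x in range(c0,c1):
        d=np.abs(np.diff(g[r0:r1,x])); i=int(d.argmax())
        if 0<i<len(d)-1:
            a,b,e=d[i-1:i+2]; s=.5*(a-e)/(a-2*b+e+1e-9); xs.append(x); ys.append(r0+i+.5+s)
    xs=np.array(xs);ys=np.array(ys);m=np.ones(len(xs),bool)
    for _ in range(4):
        p=np.polyfit(xs[m],ys[m],1); m=np.abs(ys-np.polyval(p,xs))<.5
    return np.degrees(np.arctan(p[0])),np.polyval(p,(c0+c1)/2),m.mean()
for n,a in [('blk bottom',(282,358,127,140)),('blk top',(272,368,233,247)),('fence endtop',(376,410,139,152)),('fence endbot',(372,402,90,101))]: print(n,edge(*a))
cx,cy=.548,-.2137
def s(P,Q):
    a,b=[proj(c,[cx+p[0]/1e3,cy+p[1]/1e3,.028+p[2]/1e3]) for p in (P,Q)]; return np.degrees(np.arctan2(*(b-a)[::-1])),(a[1]+b[1])/2
print('pred blk bottom',s((-36,100,0),(0,100,0)),'top',s((-36,100,50),(0,100,50)),'fence top',s((0,110,18),(16,110,18)),'fbot',s((0,110,-12),(16,110,-12)))
E
python3 sl.py
```

```text
blk bottom (np.float64(0.27073148469612524), np.float64(132.8336838853653), np.float64(1.0))
blk top (np.float64(0.3749190685998588), np.float64(239.84053358726416), np.float64(1.0))
fence endtop (np.float64(1.4653163121386585), np.float64(144.88800016978166), np.float64(1.0))
fence endbot (np.float64(0.33895761031449534), np.float64(94.56654703330943), np.float64(1.0))
pred blk bottom (np.float64(0.7146074021295457), np.float64(130.79499811649043)) top (np.float64(0.9821707972256412), np.float64(239.6693207162841)) fence top (np.float64(1.0251771524967404), np.float64(145.10979230755393)) fbot (np.float64(1.1159674402615183), np.float64(92.69810646340787))
```

Run:
```python
import re
s=open('sl.py').read().replace("c=cam('wrist','w5.png')","c=dict(cam('wrist'));c['color']=cv2.imread('pics/w4.png')")
s=s.split("for n,a in")[0]+"\nprint('free: ',edge(282,358,127,140),edge(272,368,233,247))\n"
exec(s)
```

```text
free:  (np.float64(0.2059051751955721), np.float64(132.90332839445787), np.float64(0.9736842105263158)) (np.float64(0.31276995684383274), np.float64(239.93883004913312), np.float64(1.0))
```

```bash
cat >> sl.py <<'E'
def exp(P,Q):
    return [proj(c,[cx+p[0]/1e3,cy+p[1]/1e3,.028+p[2]/1e3]) for p in (P,Q)]
for n,y,z in [('rail80 top',86,0),('rail80 bot',86,-12),('rail80 far',74,0)]:
    a,b=exp((-115,y,z),(-42,y,z)); r=(a[1]+b[1])/2
    lo,hi=int(min(a[1],b[1])-7),int(max(a[1],b[1])+7)
    print(n,'pred',s((-115,y,z),(-42,y,z)),a,b,'meas',edge(int(a[0])+8,int(b[0]),lo,hi))
E
python3 sl.py
python3 - <<'E'
import cv2
a=cv2.convertScaleAbs(cv2.imread('pics/w5.png')[120:250,90:290],alpha=1.6)
cv2.imwrite('pics/w5z.png',cv2.resize(a,None,fx=4,fy=4,interpolation=cv2.INTER_CUBIC))
E
```

```text
blk bottom (np.float64(0.2681073376408144), np.float64(132.83268933986855), np.float64(1.0))
blk top (np.float64(0.3845990334731126), np.float64(239.8339780032741), np.float64(1.0))
fence endtop (np.float64(1.539147601125735), np.float64(144.89717135340345), np.float64(1.0))
fence endbot (np.float64(0.33453698676696103), np.float64(94.5677240857055), np.float64(1.0))
pred blk bottom (np.float64(0.7146153313827477), np.float64(130.79469271810024)) top (np.float64(0.9821743295798694), np.float64(239.66893708631574)) fence top (np.float64(1.0251865086798715), np.float64(145.10945075077404)) fbot (np.float64(1.1159783477789296), np.float64(92.69781201092808))
rail80 top pred (np.float64(0.3570513387769991), np.float64(154.05121101053186)) [103.21939208 153.55277995] [263.18309218 154.54964207] meas (np.float64(0.3954118457611532), np.float64(153.73045501113245), np.float64(1.0))
rail80 bot pred (np.float64(0.14774456783561313), np.float64(135.48519420563431)) [113.5233517 135.288078 ] [266.4075041  135.68231041] meas (np.float64(0.24754970480119837), np.float64(136.63720172034127), np.float64(1.0))
rail80 far pred (np.float64(0.6046308771320223), np.float64(172.00073455759997)) [115.41947714 171.20316648] [266.57149451 172.79830264] meas (np.float64(0.56814284806972), np.float64(171.78755975509029), np.float64(1.0))
```

View pics/w5z.png

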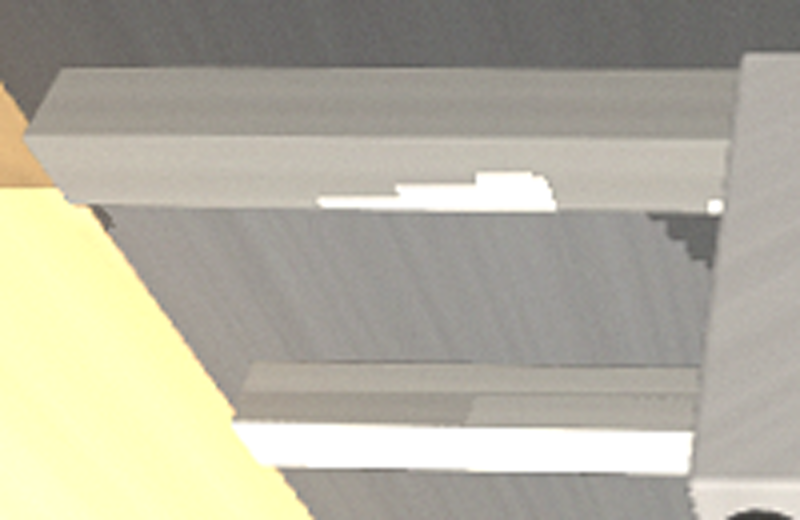

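```bash
python3 -m inch '0 0.28 -0.41 0 0 0 1;0 0.28 -0.41 0 0 0 1;0 0 0 0 0 0 1'; python3 avg.py; python3 sl.py
```

```text
clock: 26.25
eef_pos: [0.5304, -0.1682, 0.0578]
tool_rot: [0.887, -0.001, -0.001, -0.462]
ft_force: [-16.4, 16.9, 19.7]
grip_width: 0.0352
p [ 0.53  -0.168  0.058] [0. 0. 0.] turn to R [-0.085  0.06  -0.226] F [-15.905  17.004  20.095] T [ 1.045  2.931 -1.878] 0.034807351458448356 26.55
x,y,z in tool [[ 1.    -0.004 -0.001]
 [-0.001 -0.572  0.82 ]
 [-0.004 -0.82  -0.572]]
blk bottom (np.float64(0.12496092145548254), np.float64(132.8459157767687), np.float64(1.0))
blk top (np.float64(0.18983495789570817), np.float64(239.8631203385335), np.float64(1.0))
fence endtop (np.float64(0.4481069356301307), np.float64(144.49277185254303), np.float64(1.0))
fence endbot (np.float64(0.39376441692418235), np.float64(94.60227929212338), np.float64(1.0))
pred blk bottom (np.float64(0.09390366032872148), np.float64(131.16636777062752)) top (np.float64(0.16262745875860884), np.float64(240.31303968085246)) fence top (np.float64(0.3805239973302472), np.float64(144.72186633541455)) fbot (np.float64(0.5628266411024991), np.float64(92.40157062891858))
rail80 top pred (np.float64(-0.30768538859632233), np.float64(155.98922019207276)) [100.79532448 156.42260796] [262.20078696 155.55583243] meas (np.float64(-0.2029829811895976), np.float64(155.6095922142337), np.float64(1.0))
rail80 bot pred (np.float64(-0.4856275571504914), np.float64(137.2421616690699)) [110.85962196 137.8955847 ] [265.04150324 136.58873864] meas (np.float64(-0.5333316568772287), np.float64(138.48421010946106), np.float64(1.0))
rail80 far pred (np.float64(-0.0916102894076733), np.float64(173.90915214231487)) [113.20668599 174.03101616] [265.64125965 173.78728813] meas (np.float64(-0.12618059922631406), np.float64(173.73493428589003), np.float64(0.9930555555555556))
```

```bash
python3 -m inch '0 0 0 0 0 0 1;0 0 0 0 0 0 1;0 0 0 0 0 0 1;0 0 0 0 0 0 1'; python3 avg.py; python3 -c "
from workcell import bot
print(bot.job_done())"
```

```text
clock: 27.1
eef_pos: [0.5304, -0.1683, 0.0578]
tool_rot: [0.887, -0.002, -0.001, -0.462]
ft_force: [-16.2, 17.5, 19.7]
grip_width: 0.0347
p [ 0.53  -0.168  0.058] [0. 0. 0.] turn to R [-0.084  0.059 -0.226] F [-15.925  17.312  19.67 ] T [ 1.026  2.917 -1.888] 0.03479959495817233 27.4
x,y,z in tool [[ 1.    -0.004 -0.001]
 [-0.001 -0.572  0.82 ]
 [-0.004 -0.82  -0.572]]
the job is handed in; nothing more can be done
None
```

I gripped the valve block on its plain faces, lifted it, turned it so the ports face up and set it gently on the rails. I then pushed it against the end stop and the fence and handed it in at 27.4 s. The gripper is still closed and pushing.

**Force on the stops:** The last readings were steady, at about 16 N towards the fence, 17 N towards the end stop and 20 N down on the rails. Rail and stop friction could account for up to about 8 N of the fence figure, so the true fence force may be nearer 8 N.

**Seating:** The wrist picture taken just before the final small adjustments showed no visible gap at the fence. After those adjustments, the block's edge slopes were within about 0.03° of those expected for a level, square block. The wrist moments put the contact forces near the middle of the fence side and between the rails; this relies on my estimate of the sensor's position.

**Corrected on the way:** Pushing into the fence first tilted the block by about 1°. I saw this in the wrist picture, rolled the tool back and measured again.

**Not checked or slightly off:**
- I felt the end stop about 1.5 mm from where the pictures had placed it, which is within the calibration.
- I had no independent check of end-stop contact beyond the force and position readings and the pictures.
- I took no final wide picture to confirm the other things on the bench are untouched. The arm met no unexpected force on the way, and the earlier wide pictures showed nothing moved.

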